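Load jar lids into the spring-fed lid feeder

ROBOT

A 6-joint arm with a two-finger parallel gripper is mounted at the origin on the work surface. World frame = base frame: x ahead of the robot, y to its left, z up, the work surface at z = 0. Lengths are in m, angles in rad, forces in N, time in s.
With the tool pointing down it reaches from about 0.2 to 0.875 m from the base axis. Payload 3.4 kg.
Tool frame: the origin (TCP) lies on the centre line of the jaws, within the pads' length; the fingertips stand 8 mm ahead of it and the grasp point (between the pads) lies 11 mm behind it (env.finger_overhang is the x of the fingertips in the tool frame, in m); x points along the fingers, z is the direction in which the jaws open and shut, and the axes are right-handed (so a half turn about x gives the same grasp; the last joint's range is limited). The gripper opens to 94 mm and grips with 3 to 60 N. Pads are 16 mm wide; open, the fingers measure 119 mm over their backs; the gripper's body (75 mm by 177 mm) begins 78 mm behind the grasp point.
Start: joints at [1.189, 0.276, 1.505, -0, 1.361, -0.121], TCP at [0.148, 0.556, 0.213] pointing down, gripper open.
Joint ranges: [-2.89, 2.89], [-0.75, 2.08], [0.22, 2.7], [-1.18, 4.32], [0.11, 2.71], [-2.7, 2.7]. Speed limits (rad/s): [2.57, 2.57, 3.14, 3.14, 3.14, 3.14].

INTERFACE

Orientations are given as a unit quaternion [w, x, y, z].
In Python, from station import env gives the robot as it stands. The module is installed in compiled form; this text tells all that it offers.
- The arm moves only by the tool apply_moves, never from a script. Its argument "deltas" is a list of rows, each a list of 3 entries, a list of its own where there are three numbers: the gripper command: -1 is shut, 1 is fully open, values between are in proportion, then the shift along the tool's x, y, z normalised to -1 to 1, where 1 is 100 mm, then the turn, a rotation vector about the tool's x, y, z normalised to -1 to 1, where 1 is 360 degrees. A call has 1 to 20 rows; each row is the pose to reach, as a shift and turn from the pose measured when the call began, along the tool's axes at that moment, turning the shorter way round; what a row does not reach only later rows make up. A row lasts 1/12 s, in which the tool goes at most 41.7 mm and 7.16 degrees, less where a joint would pass 70% of its speed; a pose out of reach is approached as far as the arm can. A call with a number of a shift or a turn outside -1 to 1 is refused whole. A call with a gripper value outside its range is refused whole. The fingers move at their own pace and stop on an object; "newtons" is the grip in N (left out, the last holds). Time passes only in rows, so rows that repeat a pose let the fingers close. It gives the time, the measured TCP pose, the force and the opening at its end, in the units of the state.
- env.get_state(): the state, without advancing time (a new reading comes with each control period).
- env.snapshot(name): name is "scene" or "top" or "wrist"; returns (picture, depth): 384x512x3 uint8, red, green, blue; 384x512 float32, m along the optical axis (not along the pixel's ray), 0 where there is no reading.
- env.get_calibration(name): a dict with "fovy" (degrees; the focal length in pixels is half the picture's height over the tangent of half this angle, whatever the lens; pixels are square), "cx", "cy" (the principal point, pixels), "pose" (4x4, takes a point from camera to world coordinates). Camera axes: x right, y up, looking along -z (the intrinsics and any distortion apply to the point x, -y, -z); pixel columns grow to the right and rows downward; lengths in m; the calibration is good to about 2 mm. A picture is of the moment at which its call begins: read the wrist's pose just before it. get_calibration takes no time and is no camera call; for the wrist camera it gives the pose at the moment of the call.
- env.close_job(): hands the job in, once; it reports no verdict.
The state is a dict: "clock": time; "joints": joint angles; "qd": joint speeds; "effort": joint torques, N m; "tool_pos": TCP position; "eef_rot": TCP orientation; "wrist_force": force on the tool from outside, world axes, zero at the start; "ft_torque": the same for the moment, N m; "gripper_width": finger opening in m.
Only numpy, scipy, OpenCV 4.12 (cv2) and the standard library are available. Lean on these libraries where they do the work, as an engineer would, in place of code of your own. Each camera call takes 0.05 s, during which the arm holds its last target. There are 200 camera calls.

TASK

The lid feeder on the jar-closing bench has run empty. Load both white jar lids from the wooden board into its leaning magazine, closed side up as they lie: press them down square against the sprung follower until both latches have snapped out over the stack, then let go. Leave the jars and the chocolate egg standing where they are.

Things in the scene. Friction and masses are not known exactly. Their poses are not given: they have to be found in the camera images.
- lid_a_center (a point): One of two identical white tinplate jar lids, a rigid disc 64 mm in diameter and 15 mm tall, about 22 g, lying closed side up (hollow side down) on the board. The point is its centre, half-way up; its z axis points out of the closed side.
- lid_b_center (a point): The other, identical jar lid; same point and axes.
- board_top (a point): Flat rectangular light wooden board, 160 x 240 x 12 mm, without a rim, lying on the bench; too heavy to matter. The lids lie on it, at least 90 mm apart between centres. The point is the centre of its top face, 12 mm above the bench; z up.
- feeder_mouth (a point): Lid feeder: metal stand, fixed, 216 mm at its highest; its open magazine leans 30 deg from vertical towards the robot's side. The point is on the magazine's axis, level with the flat undersides of the two latch noses, 165 mm above the bench. z runs up the axis, out of the mouth; x from the front to the rear latch (away from the robot, rising 30 deg); y is level. 
- feeder_funnel (a point): The feeder's four 8 mm guide rods, 38 deg either side of +x and -x, leave a 66 mm round bore; from 10 mm above the mouth point they flare out as a funnel. The point is on the axis at its top, 30 mm above the mouth point (same axes). Both y sides between the rods are open all the way down (gap 38 mm or more): fingers holding a lid across y can go down beside it.
- follower_top (a point): Centre of the top face of the round grey follower plate (60 mm across, on a coil spring) that bears the stack; same axes. A lid pressed down spreads the latches; once its top is below the mouth point (press it 10 mm below, so that both do) they snap out over it; let go, it rises against them, centre 7.5 mm below the mouth point. The next lid pushes it 15 mm further down. Pressing takes 10 to 18 N.
- follower (a joint): Travel of the spring follower plate down the magazine, m: 0 = empty, its top 1.5 mm below the latch undersides; about 0.014 with one lid latched, 0.029 with two; at most 0.075. Spring force 6 N at 0, rising by 0.8 N per 10 mm.
- latch_front (a joint): Outward travel of the front latch nose (on the robot's side, at -x), m: 0 = sprung out over the bore, about 0.004 while a lid passes. The nose is 14 mm wide and reaches in to 28 mm from the axis (a lid's radius is 32 mm); its steep sloping top runs from 13.5 to 2 mm above the mouth point, its housing up to 15 mm. A lid let go above the latches just lies on them.
- latch_rear (a joint): The same for the rear latch nose (far side, at +x), of the same shape.
- jar_a: Bystander: filled glass jar without lid, 68 mm in diameter, 80 mm tall, origin at the centre of its underside.
- jar_b: Bystander: the other, identical filled jar.
- egg: Bystander: chocolate egg on a foot, 72 mm in diameter, 107 mm tall, origin at the centre of its underside.
Things that resemble listed ones, but are neither listed nor needed, are in the scene too. What is shaped like the part that bears lid_b_center but yellow is not meant.

How it is judged:
By the outcome, as a careful person would: the job done as asked, in the order asked, and still so for the second after the job is handed in, with the robot touching nothing.
It also fails if it takes over 66 s, if anything falls off the work surface, if the arm or the gripper's body presses on something with over 40 N, if the wrist force passes 120 N, or if a joint passes its speed limit or range.

## Working session

There is one attempt and no reset: what is moved stays moved. The work goes in short steps, Python scripts to look and compute and a tool call to move; the robot and the scene stay as the last step left them, time stands still between calls to the robot, and variables do not carry over. Pictures are saved under pics/ and viewed, about 8 in all and at most 12, crops included, and the job is handed in when it is done.

Besides the shell and the picture viewer there is one more tool, called by a JSON object that holds its "method" and its "body", one argument or row to a line. apply_moves: Moves the arm, as the interface text tells. Its arguments: {"type":"object","properties":{"deltas":{"type":"array"},"newtons":{"type":"number"}},"required":["deltas"]}

```bash
mkdir -p pics; cat > h.py <<'E'
import numpy as np, cv2
from station import env
from scipy.spatial.transform import Rotation as R
def cloud(name):
    c=env.get_calibration(name); im,d=env.snapshot(name)
    h,w=d.shape; f=h/2/np.tan(np.radians(c['fovy'])/2)
    u,v=np.meshgrid(np.arange(w),np.arange(h))
    P=np.stack([(u-c['cx'])/f*d,-(v-c['cy'])/f*d,-d],-1)
    T=np.array(c['pose']); return im,d,P@T[:3,:3].T+T[:3,3]
def save(n,im): cv2.imwrite(n,im[...,::-1])
def rot(): q=env.get_state()['eef_rot']; return R.from_quat([q[1],q[2],q[3],q[0]])
E
python3 - <<'E'
from h import *
for n in ['scene','top']:
    im,d,P=cloud(n); save(f'pics/{n}.png',im); np.savez(f'{n}.npz',im=im,d=d,P=P); print(n,{k:v for k,v in env.get_calibration(n).items()})
print(env.get_state())
E
python3 -c "
import cv2,numpy as np
a=cv2.imread('pics/scene.png');b=cv2.imread('pics/top.png')
cv2.imwrite('pics/both.png',cv2.resize(np.vstack([a,b]),(800,1200))[:,:]) 
"
```

```text
scene {'fovy': 45.87517782577132, 'cx': 253.2249202744746, 'cy': 199.21681322408688, 'pose': array([[-0.84282986, -0.32505685,  0.42892409,  0.96978123],
       [ 0.5379331 , -0.53297364,  0.65312103,  0.61669816],
       [ 0.01630376,  0.78120237,  0.62406493,  0.71682557],
       [ 0.        ,  0.        ,  0.        ,  1.        ]])}
top {'fovy': 51.37225530715743, 'cx': 251.78772042938832, 'cy': 196.0047886758192, 'pose': array([[-1.05485192e-02,  9.78969875e-01, -2.03731964e-01,
         4.29381007e-01],
       [-9.99944127e-01, -1.04670881e-02,  1.47726380e-03,
        -5.36219217e-03],
       [-6.86283663e-04,  2.03736163e-01,  9.79025589e-01,
         9.31633711e-01],
       [ 0.00000000e+00,  0.00000000e+00,  0.00000000e+00,
         1.00000000e+00]])}
{'clock': 0.1, 'joints': array([ 1.18898919e+00,  2.76493281e-01,  1.50596343e+00, -4.93221350e-05,
        1.36072733e+00, -1.21008993e-01]), 'qd': array([ 0.00045875, -0.00071221, -0.00263058,  0.0008163 ,  0.00041867,
       -0.00116037]), 'effort': array([ 2.62792571e-03, -4.05455840e+01, -2.37779009e+01,  7.05354684e-02,
        2.99000647e-02, -5.22742732e-05]), 'tool_pos': array([0.14810819, 0.55508844, 0.21273037]), 'eef_rot': array([ 0.56029193, -0.43104392,  0.56124319,  0.43044183]), 'wrist_force': array([-1.00285027,  0.71529969, -0.20404543]), 'ft_torque': array([ 0.01507316, -0.04794491, -0.01873889]), 'gripper_width': 0.09385496994919351}
```

View pics/scene.png

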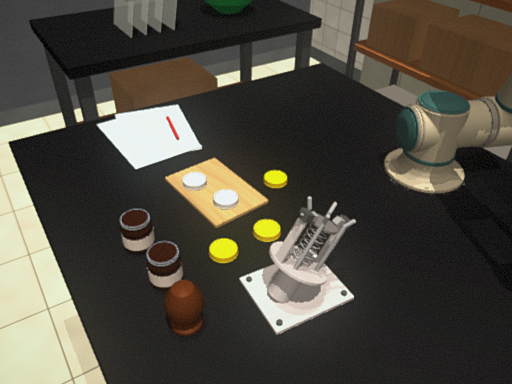

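View pics/top.png

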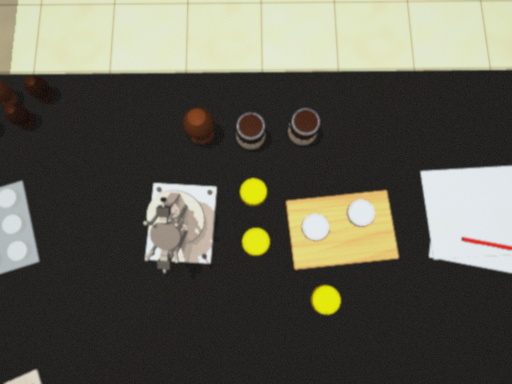

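The top view shows two white lids on the wooden board at (316,227) and (361,212). The three yellow discs at (253,191), (256,241) and (326,300) are decoys, and so are the white discs on the grey tray at the left edge. The feeder is at about (175,230), and the egg and jars run along the top at (199,125), (251,131) and (304,126).

```bash
python3 - <<'E'
import numpy as np,cv2
for n in ['top','scene']:
    z=np.load(n+'.npz'); im,d,P=z['im'],z['d'],z['P']
    hsv=cv2.cvtColor(im,cv2.COLOR_RGB2HSV)
    reg=(P[...,0]>.2)&(P[...,0]<.75)&(P[...,1]>-.35)&(P[...,1]<.0)&(d>0)
    m=reg&(hsv[...,1]<60)&(hsv[...,2]>140)&(P[...,2]>.015)&(P[...,2]<.05)
    k,l,s,c=cv2.connectedComponentsWithStats(m.astype('u1'))
    for i in range(1,k):
        if s[i,4]>60:
            q=P[l==i]; top=q[q[:,2]>np.percentile(q[:,2],60)-.004]
            (cx,cy),r=cv2.minEnclosingCircle(top[:,:2].astype('f4'))
            print(n,'white',c[i].round(),s[i,4],'mean',top.mean(0).round(4),'circ',round(cx,4),round(cy,4),round(r,4),'z',np.median(top[:,2]).round(4))
    w=reg&(hsv[...,1]>50)&(hsv[...,0]>8)&(hsv[...,0]<25)&(hsv[...,2]>120)&(P[...,2]<.03)
    print('board',cv2.minAreaRect(P[w][:,:2].astype('f4')),np.median(P[w][:,2]))
    reg=(P[...,0]>.2)&(P[...,0]<.75)&(P[...,1]>.0)&(P[...,1]<.35)&(d>0)
    q=P[reg&(P[...,2]>.03)]
    print('feeder',q.min(0),q.max(0))
    dk=P[(P[...,0]>.2)&(P[...,0]<.8)&(P[...,1]>-.3)&(P[...,1]<.3)&(d>0)]; print('tablez',np.percentile(dk[:,2],[20,40]))
    pl=P[reg&(P[...,2]<.012)&(P[...,2]>.003)&(hsv[...,2]>150)&(hsv[...,1]<60)]
    print('plate',cv2.minAreaRect(pl[:,:2].astype('f4')),np.median(pl[:,2]))
z=np.load('scene.npz'); im=z['im'][185:340,230:370]
cv2.imwrite('pics/f.png',cv2.resize(im[...,::-1],None,fx=3.8,fy=3.8,interpolation=2))
E
```

```text
top white [361. 213.] 576 mean [ 0.5762 -0.2563  0.0266] circ 0.5766 -0.2565 0.0315 z 0.0266
top white [315. 227.] 576 mean [ 0.5443 -0.1499  0.0266] circ 0.545 -0.1503 0.0312 z 0.0265
board ((0.5079748034477234, -0.21849510073661804), (0.23458608984947205, 0.24615351855754852), 5.7852654457092285) 0.012323812017949631
feeder [4.37066673e-01 3.68526743e-04 3.01683638e-02] [0.74998264 0.22033692 0.21671188]
tablez [-0.00054278  0.00058045]
plate ((0.5612685680389404, 0.1589609682559967), (0.15029022097587585, 0.1813581883907318), 86.02436065673828) 0.010106481832884096
scene white [194. 181.] 335 mean [ 0.5806 -0.2548  0.0249] circ 0.5801 -0.2554 0.0325 z 0.0249
scene white [226. 199.] 377 mean [ 0.5487 -0.1483  0.025 ] circ 0.5485 -0.1493 0.0324 z 0.025
board ((0.507203221321106, -0.1664925515651703), (0.36113303899765015, 0.2835136353969574), 84.14994812011719) 0.010913153417208055
feeder [4.42549308e-01 1.97078686e-04 3.00260658e-02] [0.74963254 0.22214022 0.21633595]
tablez [-0.0014054  -0.00039737]
plate ((0.5625224709510803, 0.1597309112548828), (0.15104840695858002, 0.18177257478237152), 86.12519836425781) 0.009287069424358918
```

View pics/f.png

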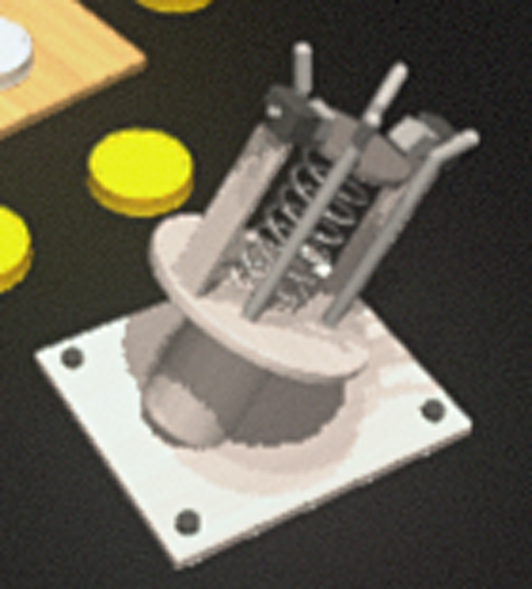

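```bash
cat >> h.py <<'E'
def follower(P,im=None,c=None,nmin=40):
    # plane at 30deg lean near z=.165, then disc centre
    q=P[(P[...,0]>.42)&(P[...,0]<.62)&(P[...,1]>.06)&(P[...,1]<.26)&(P[...,2]>.13)&(P[...,2]<.2)]
    rng=np.random.default_rng(0); best=(0,)
    for _ in range(4000):
        a=q[rng.choice(len(q),3,False)]; n=np.cross(a[1]-a[0],a[2]-a[0]); L=np.linalg.norm(n)
        if L<1e-5: continue
        n/=L; n*=np.sign(n[2])
        if abs(n[2]-.866)>.06 or n[0]>-.35: continue
        k=np.abs((q-a[0])@n)<.002
        if k.sum()>best[0]: best=(k.sum(),n,k)
    m=q[best[2]]; n=np.linalg.svd(m-m.mean(0))[2][2]; n*=np.sign(n[2])
    return n,m
def go(p,Rt):
    s=env.get_state(); r=rot()
    print('shift/100mm',(r.inv().apply(np.array(p)-s['tool_pos'])*10).round(3),'turn/360',((r.inv()*Rt).as_rotvec()/2/np.pi).round(4))
E
python3 - <<'E'
from h import *
for n in ['top','scene']:
    P=np.load(n+'.npz')['P']; nn,m=follower(P)
    print(n,len(m),'normal',nn.round(3),'yaw',np.degrees(np.arctan2(-nn[1],-nn[0])),'mean',m.mean(0).round(4),m.min(0).round(3),m.max(0).round(3))
    q=P[(P[...,0]>.4)&(P[...,0]<.62)&(P[...,1]>.04)&(P[...,1]<.26)&(P[...,2]>.18)]
    print('tips',q.min(0),q.max(0),q.mean(0))
print('tool axes cols\n',rot().as_matrix().round(3))
c=env.get_calibration('wrist'); T=np.eye(4);T[:3,:3]=rot().as_matrix();T[:3,3]=env.get_state()['tool_pos']
print('cam in tool\n',(np.linalg.inv(T)@c['pose']).round(3),c['fovy'])
down=R.from_matrix(np.array([[0,0,-1],[-1,0,0],[0,1,0]]).reshape(3,3).T @ np.eye(3)) if 0 else None
for sg in (1,-1):
    x=np.array([0,0,-1.]);z=np.array([0,sg,0.]);y=np.cross(z,x)
    go([.148,.555,.213],R.from_matrix(np.stack([x,y,z],1)))
E
```

```text
top 624 normal [-0.5    0.039  0.865] yaw -4.513126955849371 mean [0.513  0.1622 0.165 ] [0.471 0.134 0.14 ] [0.567 0.192 0.196]
tips [0.52374896 0.12900923 0.18010499] [0.57769617 0.19320923 0.21671188] [0.54835561 0.16008676 0.20184597]
scene 242 normal [-0.503  0.046  0.863] yaw -5.208206618681616 mean [0.5178 0.171  0.1653] [0.459 0.136 0.133] [0.57  0.193 0.197]
tips [0.52903763 0.12957884 0.1802303 ] [0.58247929 0.19287702 0.21633595] [0.5547816  0.16371701 0.1974114 ]
tool axes cols
 [[-0.001 -0.966  0.258]
 [-0.001  0.258  0.966]
 [-1.     0.    -0.002]]
cam in tool
 [[-0.001  0.237 -0.971 -0.171]
 [-0.     0.971  0.237  0.068]
 [ 1.     0.    -0.001 -0.001]
 [ 0.     0.     0.     1.   ]] 67.60707265740784
shift/100mm [-0.003  0.001 -0.001] turn/360 [-0.0415 -0.0002 -0.0001]
shift/100mm [-0.003  0.001 -0.001] turn/360 [ 4.585e-01 -1.000e-04  4.000e-04]
```

{"method": "apply_moves", "body": {
  "deltas": [
    [1,[-0.7,-0.93,-0.79],[-0.0415,0,0]],
    [1,[-0.7,-0.93,-0.79],[-0.0415,0,0]],
    [1,[-0.7,-0.93,-0.79],[-0.0415,0,0]],
    [1,[-0.7,-0.93,-0.79],[-0.0415,0,0]],
    [1,[-0.7,-0.93,-0.79],[-0.0415,0,0]],
    [1,[-0.7,-0.93,-0.79],[-0.0415,0,0]],
    [1,[-0.7,-0.93,-0.79],[-0.0415,0,0]]
  ]
}}

```text
clock: 0.68
tool_pos: [0.2169, 0.4552, 0.2819]
eef_rot: [0.499, -0.5, 0.501, 0.5]
wrist_force: [-0.2, -0.9, 0.1]
gripper_width: 0.0938
```

{"method": "apply_moves", "body": {
  "deltas": [
    [1,[0,-0.6,-1],[0,0,0]],
    [1,[0,-0.6,-1],[0,0,0]],
    [1,[0,-0.6,-1],[0,0,0]],
    [1,[0,-0.6,-1],[0,0,0]],
    [1,[0,-0.6,-1],[0,0,0]]
  ]
}}

```text
clock: 1.1
tool_pos: [0.2768, 0.355, 0.281]
eef_rot: [0.499, -0.499, 0.502, 0.5]
wrist_force: [0.9, -0.7, 0.7]
gripper_width: 0.0936
```

{"method": "apply_moves", "body": {
  "deltas": [
    [1,[0,-0.6,-1],[0,0,0]],
    [1,[0,-0.6,-1],[0,0,0]],
    [1,[0,-0.6,-1],[0,0,0]],
    [1,[0,-0.6,-1],[0,0,0]],
    [1,[0,-0.6,-1],[0,0,0]]
  ]
}}

```text
clock: 1.52
tool_pos: [0.3367, 0.2556, 0.2803]
eef_rot: [0.499, -0.498, 0.503, 0.5]
wrist_force: [-0.8, -0.5, -0.0]
gripper_width: 0.0942
```

{"method": "apply_moves", "body": {
  "deltas": [
    [1,[0,-0.3,-1],[0,0,0]],
    [1,[0,-0.3,-1],[0,0,0]],
    [1,[0,-0.3,-1],[0,0,0]],
    [1,[0,-0.3,-1],[0,0,0]],
    [1,[0,-0.3,-1],[0,0,0]]
  ]
}}

```text
clock: 1.93
tool_pos: [0.3662, 0.1571, 0.2801]
eef_rot: [0.499, -0.498, 0.502, 0.501]
wrist_force: [0.0, -0.1, -0.2]
gripper_width: 0.0941
```

```bash
python3 - <<'E'
from h import *
im,d,P=cloud('wrist'); save('pics/w1.png',im); np.savez('w1.npz',im=im,d=d,P=P)
n,m=follower(P); print(len(m),n.round(4),np.degrees(np.arctan2(-n[1],-n[0])),m.mean(0).round(4))
E
```

```text
1411 [-0.4947  0.0349  0.8683] -4.037387556180614 [0.5217 0.1602 0.1683]
```

View pics/w1.png

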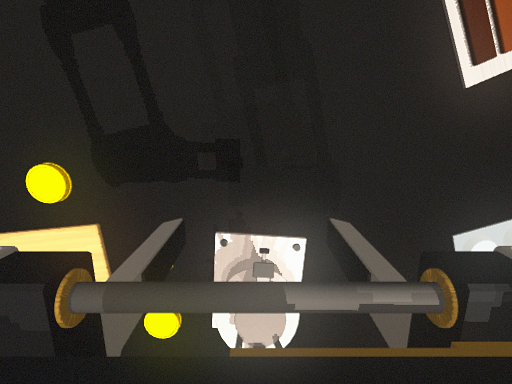

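{"method": "apply_moves", "body": {
  "deltas": [
    [1,[0,-0.3,-1],[0,0,0]],
    [1,[0,-0.3,-1],[0,0,0]],
    [1,[0,-0.3,-1],[0,0,0]],
    [1,[0,-0.3,-1],[0,0,0]],
    [1,[0,-0.3,-1],[0,0,0]]
  ]
}}

```text
clock: 2.4
tool_pos: [0.3959, 0.0591, 0.2797]
eef_rot: [0.499, -0.497, 0.502, 0.502]
wrist_force: [0.2, 0.9, -0.4]
gripper_width: 0.0941
```

{"method": "apply_moves", "body": {
  "deltas": [
    [1,[0.3,-0.6,-1],[0,0,0]],
    [1,[0.3,-0.6,-1],[0,0,0]],
    [1,[0.3,-0.6,-1],[0,0,0]],
    [1,[0.3,-0.6,-1],[0,0,0]],
    [1,[0.3,-0.6,-1],[0,0,0]]
  ]
}}

```text
clock: 2.82
tool_pos: [0.4558, -0.0394, 0.2482]
eef_rot: [0.499, -0.496, 0.502, 0.503]
wrist_force: [-1.0, 1.5, 0.7]
gripper_width: 0.094
```

{"method": "apply_moves", "body": {
  "deltas": [
    [1,[0.5,-0.85,-1],[0,0,0]],
    [1,[0.5,-0.85,-1],[0,0,0]],
    [1,[0.5,-0.85,-1],[0,0,0]],
    [1,[0.5,-0.85,-1],[0,0,0]],
    [1,[0.5,-0.85,-1],[0,0,0]],
    [1,[0.5,-0.85,-1],[0,0,0]]
  ]
}}

```text
clock: 3.32
tool_pos: [0.5396, -0.1368, 0.197]
eef_rot: [0.499, -0.496, 0.501, 0.504]
wrist_force: [0.2, -0.2, 0.1]
gripper_width: 0.094
```

```bash
cat >> h.py <<'E'
def lids(im,P,d,near):
    hsv=cv2.cvtColor(im,cv2.COLOR_RGB2HSV)
    m=(hsv[...,1]<60)&(hsv[...,2]>110)&(np.hypot(P[...,0]-near[0],P[...,1]-near[1])<.05)&(np.abs(P[...,2]-.027)<.007)&(d>0)
    k,l,s,c=cv2.connectedComponentsWithStats(m.astype('u1')); i=1+np.argmax(s[1:,4]); q=P[l==i]
    (cx,cy),r=cv2.minEnclosingCircle(q[:,:2].astype('f4'))
    cn=cv2.findContours((l==i).astype('u1'),cv2.RETR_EXTERNAL,cv2.CHAIN_APPROX_NONE)[0][0][:,0]
    b=P[cn[:,1],cn[:,0]][:,:2]; A=np.c_[2*b,np.ones(len(b))]; s_=np.linalg.lstsq(A,(b**2).sum(1),rcond=None)[0]
    print('px',c[i].round(),s[i,4],'encl',round(cx,4),round(cy,4),round(r,4),'fit',s_[:2].round(4),'r',np.sqrt(s_[2]+s_[:2]@s_[:2]).round(4),'z',np.median(q[:,2]).round(4))
    return s_[:2]
E
python3 - <<'E'
from h import *
im,d,P=cloud('wrist'); save('pics/w2.png',im)
for n in [(.546,-.15),(.578,-.256)]: lids(im,P,d,n)
print(env.get_state()['tool_pos'],rot().as_matrix().round(3))
E
```

```text
px [248. 202.] 560 encl 0.5466 -0.1517 0.0304 fit [ 0.5478 -0.151 ] r 0.025 z 0.0259
px [155. 212.] 1329 encl 0.5768 -0.2591 0.0308 fit [ 0.5753 -0.2604] r 0.0266 z 0.0256
[ 0.5393663  -0.13666355  0.19766019] [[-0.01  -1.    -0.   ]
 [ 0.005 -0.001  1.   ]
 [-1.     0.01   0.005]]
```

View pics/w2.png

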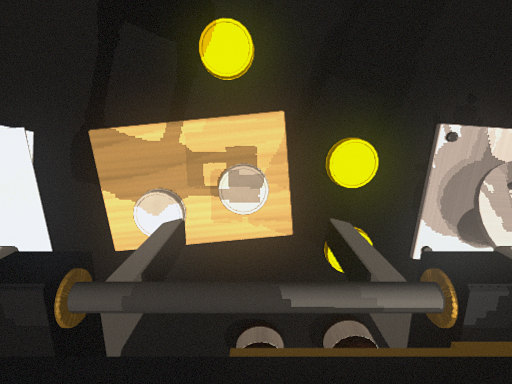

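The wrist view shows the near white lid at (243,189) and the far one at (158,214), both on the wooden board. That confirms they are the lids meant, since the yellow ones lie off the board. Shadow spoils the colour mask, so I'll measure by height instead.

```bash
cat >> h.py <<'E'
def lidh(P,d,near):
    m=(np.hypot(P[...,0]-near[0],P[...,1]-near[1])<.042)&(np.abs(P[...,2]-.0265)<.0055)&(d>0)
    k,l,s,c=cv2.connectedComponentsWithStats(m.astype('u1')); i=1+np.argmax(s[1:,4]); q=P[l==i]
    (cx,cy),r=cv2.minEnclosingCircle(q[:,:2].astype('f4'))
    print('px',c[i].round(),s[i,4],'encl',round(cx,4),round(cy,4),round(r,4),'mean',q.mean(0).round(4),'mid',((np.percentile(q,1,0)+np.percentile(q,99,0))/2).round(4))
E
python3 - <<'E'
from h import *
im,d,P=cloud('wrist')
for n in [(.546,-.151),(.577,-.258)]: lidh(P,d,n)
n=R.from_matrix(np.array([[0,-1,0],[0,0,1],[-1,0,0.]])); go([.546,-.1505,.08],n)
E
```

```text
px [243. 189.] 1961 encl 0.5462 -0.1525 0.0312 mean [ 0.5454 -0.1526  0.0257] mid [ 0.5458 -0.1528  0.0258]
px [156. 210.] 1516 encl 0.5776 -0.2593 0.0315 mean [ 0.5721 -0.2609  0.0255] mid [ 0.5744 -0.2584  0.025 ]
shift/100mm [ 1.18  -0.077 -0.142] turn/360 [ 0.0001  0.0007 -0.0015]
```

{"method": "apply_moves", "body": {
  "deltas": [
    [1,[1,-0.075,-0.155],[0,0.0007,-0.0015]],
    [1,[1,-0.075,-0.155],[0,0.0007,-0.0015]],
    [1,[1,-0.075,-0.155],[0,0.0007,-0.0015]],
    [1,[1,-0.075,-0.155],[0,0.0007,-0.0015]],
    [1,[1,-0.075,-0.155],[0,0.0007,-0.0015]]
  ]
}}

```text
clock: 3.83
tool_pos: [0.5453, -0.1504, 0.0988]
eef_rot: [0.5, -0.5, 0.499, 0.501]
wrist_force: [0.5, 0.5, 1.0]
gripper_width: 0.0941
```

```bash
python3 - <<'E'
from h import *
im,d,P=cloud('wrist'); 
lidh(P,d,(.546,-.152)); print(env.get_state()['tool_pos'])
n=R.from_matrix(np.array([[0,-1,0],[0,0,1],[-1,0,0.]])); go([.546,-.152,.0215],n)
E
```

```text
px [254. 205.] 3717 encl 0.5461 -0.1525 0.0312 mean [ 0.5451 -0.1527  0.0257] mid [ 0.5455 -0.1526  0.0258]
[ 0.54650528 -0.150987    0.0999453 ]
shift/100mm [ 0.784  0.007 -0.01 ] turn/360 [ 0.0003 -0.0001  0.0004]
```

{"method": "apply_moves", "body": {
  "deltas": [
    [1,[0.35,0.005,-0.01],[0,0,0]],
    [1,[0.6,0.005,-0.01],[0,0,0]],
    [1,[0.775,0.005,-0.01],[0,0,0]],
    [1,[0.775,0.005,-0.01],[0,0,0]],
    [1,[0.775,0.005,-0.01],[0,0,0]]
  ],
  "newtons": 40
}}

```text
clock: 4.3
tool_pos: [0.5471, -0.1519, 0.0241]
eef_rot: [-0.5, 0.502, -0.499, -0.499]
wrist_force: [-0.1, -0.7, 0.8]
gripper_width: 0.0939
```

{"method": "apply_moves", "body": {
  "deltas": [
    [-1,[0,0,0],[0,0,0]],
    [-1,[0,0,0],[0,0,0]],
    [-1,[0,0,0],[0,0,0]],
    [-1,[0,0,0],[0,0,0]],
    [-1,[0,0,0],[0,0,0]],
    [-1,[0,0,0],[0,0,0]],
    [-1,[0,0,0],[0,0,0]],
    [-1,[0,0,0],[0,0,0]]
  ],
  "newtons": 40
}}

```text
clock: 4.97
tool_pos: [0.5475, -0.152, 0.0248]
eef_rot: [-0.501, 0.502, -0.499, -0.499]
wrist_force: [-0.6, 0.0, 5.9]
gripper_width: 0.0634
```

{"method": "apply_moves", "body": {
  "deltas": [
    [-1,[-0.2,0,0],[0,0,0]],
    [-1,[-0.5,0,0],[0,0,0]],
    [-1,[-1,0,0],[0,0,0]],
    [-1,[-1,0,0],[0,0,0]],
    [-1,[-1,0,0],[0,0,0]],
    [-1,[-1,0,0],[0,0,0]]
  ]
}}

```text
clock: 5.47
tool_pos: [0.5467, -0.1518, 0.1246]
eef_rot: [-0.501, 0.502, -0.499, -0.499]
wrist_force: [0.0, -0.7, -1.2]
gripper_width: 0.0633
```

```bash
cat >> h.py <<'E'
def inhand(P,d):
    s=env.get_state(); L=rot().inv().apply(P.reshape(-1,3)-s['tool_pos']); ok=(d.ravel()>0)
    q=L[ok&(np.abs(L[:,0])<.014)&(np.abs(L[:,1])<.045)&(np.abs(L[:,2])<.029)]
    # top plane
    k=np.abs(q[:,0]-np.median(q[:,0]))<.004; t=q[k]; A=np.c_[t[:,1:],np.ones(len(t))]; c=np.linalg.lstsq(A,t[:,0],rcond=None)[0]
    a=t[np.abs(t[:,2])<.024]; best=None
    # lid centre y: edges at fixed z
    e=[]
    for z in np.arange(-.02,.021,.004):
        b=a[np.abs(a[:,2]-z)<.002]
        if len(b)>8: h=np.sqrt(.032**2-z*z); e.append((z,b[:,1].min()+h,b[:,1].max()-h))
    e=np.array(e); print('n',len(t),'top x at centre',c[2].round(4),'slopes y,z deg',np.degrees(c[:2]).round(2),'yc from lo/hi edge',np.median(e[:,1]).round(4),np.median(e[:,2]).round(4),'w',s['gripper_width'].round(4),'F',s['wrist_force'].round(1))
    return t
E
python3 - <<'E'
from h import *
im,d,P=cloud('wrist'); save('pics/w3.png',im); t=inhand(P,d); print(np.percentile(t,[0,5,50,95,100],axis=0).round(4)); print(env.get_state()['tool_pos'])
E
```

```text
Traceback (most recent call last):
  File "h.py", line 53, in inhand
    e=np.array(e); print('n',len(t),'top x at centre',c[2].round(4),'slopes y,z deg',np.degrees(c[:2]).round(2),'yc from lo/hi edge',np.median(e[:,1]).round(4),np.median(e[:,2]).round(4),'w',s['gripper_width'].round(4),'F',s['wrist_force'].round(1))
                                                                                                                                                                                               ^^^^^^^^^^^^^^^^^^^^^^^^
AttributeError: 'float' object has no attribute 'round'
```

View pics/w3.png

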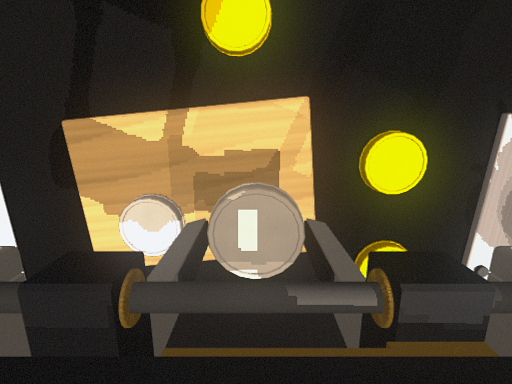

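```bash
sed -i "s/s\['gripper_width'\].round(4)/round(float(s['gripper_width']),4)/" h.py; cat >> h.py <<'E'
def mframe(yaw):
    a=np.radians(yaw); h=np.array([np.cos(a),np.sin(a),0]); Z=np.array([0,0,1.])
    return np.stack([.866025*h+.5*Z,np.array([-h[1],h[0],0]),-.5*h+.866025*Z],1)
def fitm(P,d,p0=(.516,.163,.165,-4.3)):
    from scipy.optimize import least_squares
    Q=P[d>0]; Q=Q[np.linalg.norm(Q-np.array(p0[:3]),axis=1)<.09]
    ang=np.radians([38,-38,142,218]); rc=.037*np.stack([np.cos(ang),np.sin(ang)],1)
    def dist(p):
        L=(Q-p[:3])@mframe(p[3])
        rod=np.hypot(L[:,None,0]-rc[:,0],L[:,None,1]-rc[:,1]).min(1)-.004
        rod=np.where((L[:,2]<.01)&(L[:,2]>-.07),np.abs(rod),9)
        r=np.hypot(L[:,0],L[:,1]); disc=np.where(r<.030,np.abs(L[:,2]+.0015),np.hypot(r-.03,L[:,2]+.0015))
        return np.minimum(rod,disc),rod,disc
    p=np.array(p0)
    for cut in (.008,.006,.004,.003):
        k=dist(p)[0]<cut*1.5
        f=lambda u:np.append(np.minimum(dist(u)[0],cut),(u[3]+4.3)/1*.002)
        s=least_squares(f,p,x_scale=[.01,.01,.01,3],loss='soft_l1',f_scale=.001,diff_step=1e-4)
        p=s.x
    m,r,di=dist(p); print('mouth',p.round(4),'inl rods',((r<.002)).sum(),'disc',((di<.002)).sum(),'of',len(Q))
    return p
E
python3 - <<'E'
from h import *
for n in ['top','scene','w1']:
    z=np.load(n+'.npz'); fitm(z['P'],z['d'])
im,d,P=cloud('wrist'); t=inhand(P,d); print(np.percentile(t,[0,5,50,95,100],axis=0).round(4))
lidh(P,d,(.577,-.258))
E
```

```text
mouth [ 0.5113  0.1627  0.1657 -4.0987] inl rods 191 disc 596 of 1795
mouth [ 0.5138  0.1625  0.1646 -4.1998] inl rods 356 disc 181 of 2012
mouth [ 0.5127  0.1604  0.1649 -4.0486] inl rods 98 disc 1402 of 2014
n 6927 top x at centre -0.0015 slopes y,z deg [-0.15 -0.18] yc from lo/hi edge 0.0024 0.0 w 0.063 F [-0.   0.2 -0.8]
[[-0.0049 -0.0299 -0.029 ]
 [-0.0029 -0.0232 -0.0249]
 [-0.0014  0.0028 -0.0012]
 [-0.0003  0.0272  0.0232]
 [ 0.0026  0.032   0.0288]]
px [148. 227.] 2809 encl 0.578 -0.2589 0.0314 mean [ 0.5757 -0.259   0.0255] mid [ 0.5771 -0.2585  0.0249]
```

{"method": "apply_moves", "body": {
  "deltas": [
    [-1,[-1,0.3,0.3],[0,0,0]],
    [-1,[-1,0.3,0.3],[0,0,0]],
    [-1,[-1,0.5,0.8],[0,0,0]],
    [-1,[-1,0.5,1],[0,0,0]],
    [-1,[-1,0.5,1],[0,0,0]],
    [-1,[-1,0.5,1],[0,0,0]]
  ]
}}

```text
clock: 6.07
tool_pos: [0.494, -0.0497, 0.2218]
eef_rot: [0.499, -0.501, 0.499, 0.501]
wrist_force: [-0.1, 0.2, -0.3]
gripper_width: 0.063
```

{"method": "apply_moves", "body": {
  "deltas": [
    [-1,[-0.6,0.6,1],[0,0,0]],
    [-1,[-0.6,0.6,1],[0,0,0]],
    [-1,[-0.6,0.6,1],[0,0,0]],
    [-1,[-0.6,0.6,1],[0,0,0]],
    [-1,[-0.6,0.6,1],[0,0,0]]
  ]
}}

```text
clock: 6.48
tool_pos: [0.4334, 0.0505, 0.2819]
eef_rot: [-0.498, 0.502, -0.498, -0.502]
wrist_force: [-0.3, -0.6, -0.4]
gripper_width: 0.063
```

```bash
cat >> h.py <<'E'
def tgt(h,m=(.5126,.1615,.165),yaw=-4.1,cx=.0055,cy=.0013,off=(0,0)):
    M=mframe(yaw); Rt=R.from_matrix(np.stack([-M[:,2],-M[:,0],M[:,1]],1))
    c=np.array(m)+M@np.array([off[0],off[1],h]); return c-Rt.apply([cx,cy,0]),Rt
E
python3 - <<'E'
from h import *
im,d,P=cloud('wrist'); fitm(P,d); np.savez('w4.npz',im=im,d=d,P=P)
p,Rt=tgt(.09); print(p,env.get_state()['tool_pos'],env.get_state()['joints'].round(2)); go(p,Rt)
E
```

```text
mouth [ 0.5124  0.1604  0.1649 -4.272 ] inl rods 84 disc 653 of 1914
[0.46609515 0.16483351 0.24835539] [0.43383283 0.04935484 0.28096014] [-0.05  0.03  1.64 -0.    1.47 -1.62]
shift/100mm [ 0.325 -0.33   1.153] turn/360 [ 0.0121  0.0032 -0.0834]
```

{"method": "apply_moves", "body": {
  "deltas": [
    [-1,[-0.1,0,0.3],[0,0,-0.015]],
    [-1,[-0.1,0,0.6],[0.005,0,-0.03]],
    [-1,[-0.1,-0.1,1],[0.0121,0.0032,-0.05]],
    [-1,[-0.05,-0.3,1],[0.0121,0.0032,-0.07]],
    [-1,[0,-0.33,1],[0.0121,0.0032,-0.0834]],
    [-1,[0,-0.33,1],[0.0121,0.0032,-0.0834]],
    [-1,[0,-0.33,1],[0.0121,0.0032,-0.0834]],
    [-1,[0,-0.33,1],[0.0121,0.0032,-0.0834]]
  ],
  "newtons": 55
}}

```text
clock: 7.2
tool_pos: [0.4683, 0.1489, 0.2816]
eef_rot: [0.625, -0.599, 0.376, 0.331]
wrist_force: [0.8, 1.1, 0.5]
gripper_width: 0.0632
```

```bash
python3 - <<'E'
from h import *
im,d,P=cloud('wrist'); save('pics/w5.png',im); fitm(P,d); inhand(P,d)
p,Rt=tgt(.06,m=(.5126,.1612,.165)); go(p,Rt)
E
```

```text
mouth [ 0.5125  0.1604  0.1649 -3.9973] inl rods 115 disc 1977 of 3373
n 6935 top x at centre -0.0004 slopes y,z deg [-0.33 -0.2 ] yc from lo/hi edge 0.0038 0.0017 w 0.0633 F [-0.1  0.3 -0.2]
shift/100mm [0.575 0.208 0.153] turn/360 [-0.0003 -0.0002  0.0002]
```

View pics/w5.png

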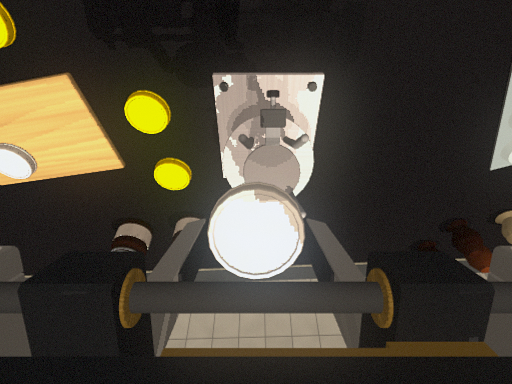

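{"method": "apply_moves", "body": {
  "deltas": [
    [-1,[0.2,0.208,0.153],[0,0,0]],
    [-1,[0.4,0.208,0.153],[0,0,0]],
    [-1,[0.575,0.208,0.153],[0,0,0]],
    [-1,[0.575,0.208,0.153],[0,0,0]],
    [-1,[0.575,0.208,0.153],[0,0,0]],
    [-1,[0.575,0.208,0.153],[0,0,0]]
  ]
}}

```text
clock: 7.75
tool_pos: [0.483, 0.1631, 0.224]
eef_rot: [0.626, -0.599, 0.375, 0.329]
wrist_force: [-0.6, -0.2, -0.3]
gripper_width: 0.063
```

```bash
python3 - <<'E'
from h import *
im,d,P=cloud('wrist');im,d,P=cloud('wrist'); save('pics/w6.png',im); m=fitm(P,d); t=inhand(P,d)
print('z edges',np.percentile(t[:,2],[1,99]),'y',np.percentile(t[:,1],[1,50,99]))
M=mframe(-4.1); L=(P-np.array([.5126,.1612,.165]))@M
k=(np.abs(L[...,2]-.0675)<.005)&(np.hypot(L[...,0],L[...,1])<.04)&(d>0)
(cx,cy),r=cv2.minEnclosingCircle(L[k][:,:2].astype('f4')); print('lid in mouth frame',cx,cy,r,np.median(L[k],0))
s=env.get_state();print(s['tool_pos'],s['joints'].round(2))
p,Rt=tgt(.04,m=(.5126,.1612,.165)); go(p,Rt)
p=s['tool_pos']; print('tcp in mouth frame',(p-np.array([.5126,.1612,.165]))@M)
E
```

```text
mouth [ 0.5065  0.1605  0.1613 -4.1486] inl rods 150 disc 700 of 10849
n 6946 top x at centre -0.0007 slopes y,z deg [-0.21 -0.19] yc from lo/hi edge 0.002 0.0003 w 0.063 F [-0.1 -0.1 -0.5]
z edges [-0.02800083  0.02690122] y [-0.02688169  0.00286809  0.03101945]
lid in mouth frame -0.005621164571493864 8.950941264629364e-05 0.03964190557599068 [ 0.00017522 -0.0012909   0.06707694]
[0.48235795 0.16337562 0.22414801] [ 0.34 -0.06  2.   -0.31  0.73 -0.97]
shift/100mm [ 0.209  0.021 -0.   ] turn/360 [-0.0005 -0.0001  0.0006]
tcp in mouth frame [3.31595037e-03 7.82410893e-06 6.63837582e-02]
```

View pics/w6.png

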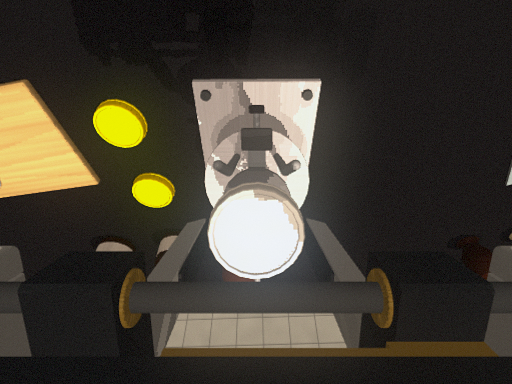

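{"method": "apply_moves", "body": {
  "deltas": [
    [-1,[0.1,0.021,0],[0,0,0.0004]],
    [-1,[0.2,0.021,0],[0,0,0.0004]],
    [-1,[0.2,0.021,0],[0,0,0.0004]],
    [-1,[0.2,0.021,0],[0,0,0.0004]],
    [-1,[0.2,0.021,0],[0,0,0.0004]]
  ]
}}

```text
clock: 8.27
tool_pos: [0.4907, 0.1628, 0.2061]
eef_rot: [0.626, -0.599, 0.375, 0.33]
wrist_force: [-0.1, 1.2, -0.1]
gripper_width: 0.0631
```

{"method": "apply_moves", "body": {
  "deltas": [
    [-1,[0.08,0,0],[0,0,0]],
    [-1,[0.16,0,0],[0,0,0]],
    [-1,[0.2,0,0],[0,0,0]],
    [-1,[0.2,0,0],[0,0,0]]
  ]
}}

```text
clock: 8.6
tool_pos: [0.5004, 0.1618, 0.1874]
eef_rot: [0.625, -0.599, 0.376, 0.331]
wrist_force: [-0.6, 1.2, -0.7]
gripper_width: 0.063
```

```bash
cat >> h.py <<'E'
MM=np.array([.5126,.1612,.165])
def st():
    s=env.get_state(); M=mframe(-4.1); T=rot()
    lc=(s['tool_pos']+T.apply([.0055,.0013,0])-MM)@M
    print('lid nominal in mouth mm',(lc*1e3).round(2),'F mouth',(s['wrist_force']@M).round(1),'Tq mouth',(s['ft_torque']@M).round(2),'w',round(float(s['gripper_width']),4),'t',s['clock'])
    go(*tgt(float(lc[2]),m=MM))
E
python3 -c "from h import *; st()"
```

```text
lid nominal in mouth mm [-0.65 -0.27 20.  ] F mouth [-0.9  1.2 -0.3] Tq mouth [0.02 0.19 0.04] w 0.063 t 8.6
shift/100mm [-0.    -0.006  0.003] turn/360 [-0.0005 -0.0002 -0.    ]
```

{"method": "apply_moves", "body": {
  "deltas": [
    [-1,[0.03,-0.006,0.003],[0,0,0]],
    [-1,[0.06,-0.006,0.003],[0,0,0]],
    [-1,[0.06,-0.006,0.003],[0,0,0]]
  ]
}}

```text
clock: 8.85
tool_pos: [0.504, 0.1618, 0.182]
eef_rot: [0.625, -0.598, 0.377, 0.331]
wrist_force: [-0.7, 0.0, -0.1]
gripper_width: 0.063
```

```bash
python3 -c "from h import *; st()"
```

```text
lid nominal in mouth mm [-3.100e-01 -1.000e-02  1.353e+01] F mouth [-0.7 -0.   0.3] Tq mouth [0.04 0.33 0.03] w 0.063 t 8.85
shift/100mm [-0.    -0.003  0.   ] turn/360 [-0.0005 -0.0003 -0.0002]
```

{"method": "apply_moves", "body": {
  "deltas": [
    [-1,[0.03,0,0],[-0.0005,0,0]],
    [-1,[0.06,0,0],[-0.0005,0,0]],
    [-1,[0.06,0,0],[-0.0005,0,0]]
  ]
}}

```text
clock: 9.1
tool_pos: [0.5071, 0.1617, 0.1765]
eef_rot: [0.624, -0.599, 0.376, 0.331]
wrist_force: [0.2, 0.9, -0.7]
gripper_width: 0.0628
```

```bash
python3 -c "from h import *; st()"
```

```text
lid nominal in mouth mm [-0.38  0.12  7.21] F mouth [-0.2  0.9 -0.6] Tq mouth [ 0.22  0.24 -0.01] w 0.0628 t 9.1
shift/100mm [-0.    -0.004 -0.001] turn/360 [ 0.     -0.0002 -0.0002]
```

{"method": "apply_moves", "body": {
  "deltas": [
    [-1,[0.03,-0.003,0],[0,0,0]],
    [-1,[0.06,-0.003,0],[0,0,0]],
    [-1,[0.08,-0.003,0],[0,0,0]],
    [-1,[0.08,-0.003,0],[0,0,0]]
  ]
}}

```text
clock: 9.43
tool_pos: [0.5113, 0.1614, 0.1695]
eef_rot: [0.624, -0.599, 0.376, 0.331]
wrist_force: [-2.8, 1.1, 3.4]
gripper_width: 0.0633
```

```bash
python3 - <<'E'
from h import *
st(); im,d,P=cloud('wrist'); inhand(P,d); save('pics/w7.png',im[60:300,100:420])
E
```

```text
lid nominal in mouth mm [-0.14  0.14 -0.94] F mouth [-0.8  0.8  4.4] Tq mouth [ 0.11  0.41 -0.06] w 0.0633 t 9.4333
shift/100mm [-0.    -0.001 -0.001] turn/360 [ 0.     -0.0002 -0.0002]
n 7287 top x at centre -0.0008 slopes y,z deg [-0.09 -0.2 ] yc from lo/hi edge -0.0001 0.0048 w 0.063 F [-2.6  1.2  2.3]
```

{"method": "apply_moves", "body": {
  "deltas": [
    [-1,[0.03,0,0],[0,0,0]],
    [-1,[0.06,0,0],[0,0,0]],
    [-1,[0.08,0,0],[0,0,0]],
    [-1,[0.08,0,0],[0,0,0]]
  ]
}}

```text
clock: 9.82
tool_pos: [0.5154, 0.1612, 0.1626]
eef_rot: [0.624, -0.599, 0.376, 0.331]
wrist_force: [-4.1, 0.4, 4.5]
gripper_width: 0.0628
```

```bash
python3 -c "from h import *; st()"
```

```text
lid nominal in mouth mm [-0.13  0.18 -8.96] F mouth [-1.4  0.1  6. ] Tq mouth [0.09 0.44 0.06] w 0.0628 t 9.8167
shift/100mm [-0.    -0.001 -0.002] turn/360 [ 0.     -0.0002 -0.0002]
```

{"method": "apply_moves", "body": {
  "deltas": [
    [-1,[0.03,0,0],[0,0,0]],
    [-1,[0.06,0,0],[0,0,0]],
    [-1,[0.1,0,0],[0,0,0]],
    [-1,[0.1,0,0],[0,0,0]],
    [-1,[0.1,0,0],[0,0,0]]
  ]
}}

```text
clock: 10.23
tool_pos: [0.5203, 0.1609, 0.154]
eef_rot: [0.624, -0.599, 0.376, 0.331]
wrist_force: [-3.9, 1.2, 4.6]
gripper_width: 0.063
```

```bash
python3 - <<'E'
from h import *
st(); im,d,P=cloud('wrist'); inhand(P,d); save('pics/w7.png',cv2.resize(im[60:300,100:420],None,fx=2,fy=2))
E
```

```text
lid nominal in mouth mm [ -0.14   0.2  -18.92] F mouth [-1.1  1.   6. ] Tq mouth [0.06 0.46 0.04] w 0.063 t 10.2333
shift/100mm [-0.    -0.001 -0.002] turn/360 [-0.     -0.0002 -0.0002]
n 6865 top x at centre -0.0008 slopes y,z deg [ 0.11 -0.23] yc from lo/hi edge 0.0024 0.0005 w 0.0628 F [-5.4  0.8  5.4]
```

View pics/w7.png

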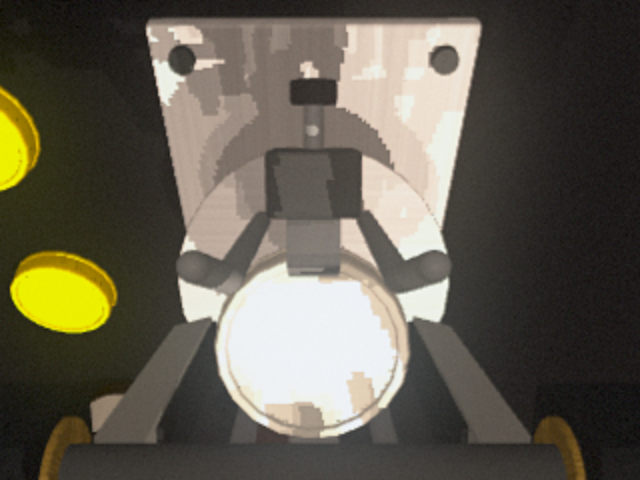

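The picture shows the front latch nose, at about (312,265) in the crop, sprung out over the lid's edge. I'll ease the lid up against the latches, let go and back out along the axis.

{"method": "apply_moves", "body": {
  "deltas": [
    [-1,[-0.03,0,0],[0,0,0]],
    [-1,[-0.07,0,0],[0,0,0]],
    [-1,[-0.1,0,0],[0,0,0]],
    [-1,[-0.1,0,0],[0,0,0]],
    [-1,[-0.1,0,0],[0,0,0]]
  ]
}}

```text
clock: 10.7
tool_pos: [0.5151, 0.1612, 0.163]
eef_rot: [0.624, -0.599, 0.376, 0.331]
wrist_force: [-3.7, 0.2, 4.5]
gripper_width: 0.0629
```

{"method": "apply_moves", "body": {
  "deltas": [
    [1,[0,0,0],[0,0,0]],
    [1,[0,0,0],[0,0,0]],
    [1,[0,0,0],[0,0,0]],
    [1,[0,0,0],[0,0,0]],
    [1,[0,0,0],[0,0,0]],
    [1,[0,0,0],[0,0,0]]
  ]
}}

```text
clock: 11.2
tool_pos: [0.5152, 0.1611, 0.1628]
eef_rot: [0.624, -0.599, 0.376, 0.331]
wrist_force: [-0.3, -0.2, 0.2]
gripper_width: 0.094
```

```bash
python3 -c "from h import *; st()"
```

```text
lid nominal in mouth mm [-0.17  0.1  -8.7 ] F mouth [-0.1 -0.2  0.3] Tq mouth [ 0.04  0.23 -0.02] w 0.094 t 11.2
shift/100mm [-0.    -0.002 -0.001] turn/360 [-0.     -0.0002 -0.0002]
```

{"method": "apply_moves", "body": {
  "deltas": [
    [1,[-0.2,0,0],[0,0,0]],
    [1,[-0.5,0,0],[0,0,0]],
    [1,[-1,0,0],[0,0,0]],
    [1,[-1,0,0],[0,0,0]],
    [1,[-1,0,0],[0,0,0]],
    [1,[-1,0,0],[0,0,0]]
  ]
}}

```text
clock: 11.7
tool_pos: [0.4653, 0.1649, 0.2495]
eef_rot: [0.624, -0.599, 0.375, 0.331]
wrist_force: [-0.2, -0.0, -0.9]
gripper_width: 0.0937
```

```bash
cat >> h.py <<'E'
def chk(P,d,m=None):
    m=MM if m is None else m; L=(P[d>0]-m)@mframe(-4.1)
    t=L[(np.hypot(L[:,0],L[:,1])<.025)&(np.abs(L[:,2])<.03)]; A=np.c_[t[:,:2],np.ones(len(t))]; 
    k=np.abs(t[:,2]-np.median(t[:,2]))<.003; c=np.linalg.lstsq(A[k],t[k,2],rcond=None)[0]
    print('top in mouth frame: z0 mm',(c[2]*1e3).round(2),'slope x,y deg',np.degrees(c[:2]).round(2),'n',k.sum(),len(t))
    e=L[(np.abs(L[:,2]-c[2])<.003)&(np.hypot(L[:,0],L[:,1])<.034)&(np.abs(L[:,1])<.02)]; print('x extent',np.percentile(e[:,0],[1,99]).round(4))
E
python3 - <<'E'
from h import *
st(); im,d,P=cloud('wrist'); im,d,P=cloud('wrist'); chk(P,d); save('pics/w8.png',cv2.resize(im[110:350,100:420],None,fx=2,fy=2))
z=np.load('w4.npz'); chk(z['P'],z['d'])
for n in ('top','scene'):
    im,d,P=cloud(n); z=np.load(n+'.npz'); print(n); chk(z['P'],z['d']); chk(P,d)
E
```

```text
lid nominal in mouth mm [-0.12  0.32 91.35] F mouth [-0.6 -0.  -0.7] Tq mouth [ 0.04  0.22 -0.02] w 0.0937 t 11.7
shift/100mm [ 0.    -0.001 -0.003] turn/360 [ 0.     -0.0001 -0.    ]
top in mouth frame: z0 mm -1.24 slope x,y deg [-0.18  0.06] n 2032 2032
x extent [-0.0279  0.0276]
top in mouth frame: z0 mm -1.55 slope x,y deg [-0.06 -0.06] n 522 522
x extent [-0.0281  0.0096]
top
top in mouth frame: z0 mm -0.21 slope x,y deg [ 0.05 -0.04] n 471 482
x extent [-0.0289  0.0267]
top in mouth frame: z0 mm 0.33 slope x,y deg [-0.22  0.03] n 473 482
x extent [-0.029   0.0274]
scene
top in mouth frame: z0 mm -2.3 slope x,y deg [0.05 0.15] n 112 156
x extent [-0.0292  0.0311]
top in mouth frame: z0 mm -1.89 slope x,y deg [ 0.11 -0.2 ] n 113 115
x extent [-0.0297  0.0314]
```

View pics/w8.png

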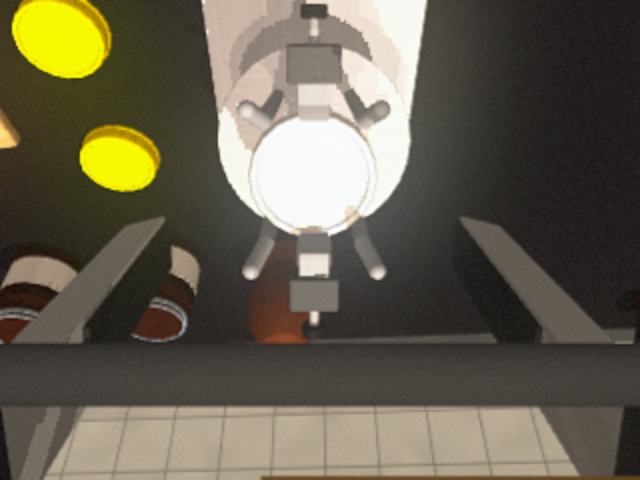

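The lid sits level with the mouth within 0.3°, and both latch noses, at about (314,100) and (313,245) in the crop, are out over its rim. On to the second lid.

{"method": "apply_moves", "body": {
  "deltas": [
    [1,[-0.4,-0.1,0],[0,0,0.01]],
    [1,[-0.63,-0.1,-0.3],[-0.004,0,0.03]],
    [1,[-0.63,-0.1,-0.6],[-0.008,-0.001,0.05]],
    [1,[-0.63,-0.1,-1],[-0.0121,-0.0032,0.07]],
    [1,[-0.63,-0.1,-1],[-0.0121,-0.0032,0.0834]],
    [1,[-0.63,-0.1,-1],[-0.0121,-0.0032,0.0834]],
    [1,[-0.63,-0.1,-1],[-0.0121,-0.0032,0.0834]],
    [1,[-0.63,-0.1,-1],[-0.0121,-0.0032,0.0834]]
  ]
}}

```text
clock: 12.57
tool_pos: [0.4344, 0.0672, 0.3059]
eef_rot: [0.496, -0.5, 0.501, 0.503]
wrist_force: [-0.5, 0.1, 0.3]
gripper_width: 0.094
```

{"method": "apply_moves", "body": {
  "deltas": [
    [1,[0,-0.3,-1],[0,0,0]],
    [1,[0,-0.3,-1],[0,0,0]],
    [1,[0,-0.3,-1],[0,0,0]],
    [1,[0,-0.3,-1],[0,0,0]],
    [1,[0,-0.3,-1],[0,0,0]]
  ]
}}

```text
clock: 12.98
tool_pos: [0.4638, -0.031, 0.3058]
eef_rot: [0.496, -0.501, 0.5, 0.503]
wrist_force: [-0.1, 0.8, 0.2]
gripper_width: 0.0938
```

{"method": "apply_moves", "body": {
  "deltas": [
    [1,[0.5,-0.5,-1],[0,0,0]],
    [1,[0.5,-0.5,-1],[0,0,0]],
    [1,[0.5,-0.5,-1],[0,0,0]],
    [1,[0.5,-0.5,-1],[0,0,0]],
    [1,[0.5,-0.5,-1],[0,0,0]]
  ]
}}

```text
clock: 13.4
tool_pos: [0.5134, -0.1287, 0.2546]
eef_rot: [0.496, -0.5, 0.5, 0.504]
wrist_force: [-0.3, 0.3, 1.1]
gripper_width: 0.094
```

{"method": "apply_moves", "body": {
  "deltas": [
    [1,[0.8,-0.6,-1],[0,0,0]],
    [1,[0.8,-0.6,-1],[0,0,0]],
    [1,[0.8,-0.6,-1],[0,0,0]],
    [1,[0.8,-0.6,-1],[0,0,0]],
    [1,[0.8,-0.6,-1],[0,0,0]],
    [1,[0.8,-0.6,-1],[0,0,0]]
  ]
}}

```text
clock: 13.9
tool_pos: [0.5732, -0.2257, 0.1747]
eef_rot: [0.496, -0.499, 0.499, 0.505]
wrist_force: [0.5, -0.8, -0.4]
gripper_width: 0.0942
```

```bash
python3 - <<'E'
from h import *
im,d,P=cloud('wrist');im,d,P=cloud('wrist')
lidh(P,d,(.577,-.2585)); print(env.get_state()['tool_pos'])
n=R.from_matrix(np.array([[0,-1,0],[0,0,1],[-1,0,0.]])); go([.5775,-.2585,.1],n)
E
```

```text
px [227. 191.] 2237 encl 0.578 -0.2592 0.0313 mean [ 0.5772 -0.2591  0.0257] mid [ 0.5775 -0.259   0.0259]
[ 0.57351282 -0.22589823  0.17615665]
shift/100mm [ 0.761 -0.042 -0.327] turn/360 [ 0.0016  0.0001 -0.0011]
```

{"method": "apply_moves", "body": {
  "deltas": [
    [1,[0.3,-0.042,-0.327],[0.0016,0,-0.0011]],
    [1,[0.76,-0.042,-0.327],[0.0016,0,-0.0011]],
    [1,[0.76,-0.042,-0.327],[0.0016,0,-0.0011]],
    [1,[0.76,-0.042,-0.327],[0.0016,0,-0.0011]],
    [1,[0.76,-0.042,-0.327],[0.0016,0,-0.0011]]
  ]
}}

```text
clock: 14.42
tool_pos: [0.5781, -0.2575, 0.1023]
eef_rot: [-0.5, 0.501, -0.499, -0.5]
wrist_force: [-0.4, 0.3, 0.6]
gripper_width: 0.0941
```

```bash
python3 - <<'E'
from h import *
im,d,P=cloud('wrist');im,d,P=cloud('wrist')
lidh(P,d,(.577,-.2585)); print(env.get_state()['tool_pos'])
n=R.from_matrix(np.array([[0,-1,0],[0,0,1],[-1,0,0.]])); go([.5773,-.2585,.0215],n)
E
```

```text
px [256. 201.] 3611 encl 0.5779 -0.259 0.0313 mean [ 0.5769 -0.2592  0.0257] mid [ 0.5773 -0.2592  0.0258]
[ 0.57907967 -0.25836476  0.10317995]
shift/100mm [ 0.817  0.021 -0.   ] turn/360 [ 0.0002 -0.0003  0.0007]
```

{"method": "apply_moves", "body": {
  "deltas": [
    [1,[0.35,0.018,0],[0,0,0.0007]],
    [1,[0.6,0.018,0],[0,0,0.0007]],
    [1,[0.8,0.018,0],[0,0,0.0007]],
    [1,[0.8,0.018,0],[0,0,0.0007]],
    [1,[0.8,0.018,0],[0,0,0.0007]]
  ],
  "newtons": 40
}}

```text
clock: 14.93
tool_pos: [0.5782, -0.2584, 0.0243]
eef_rot: [-0.499, 0.501, -0.5, -0.5]
wrist_force: [0.5, -0.6, 1.0]
gripper_width: 0.0938
```

{"method": "apply_moves", "body": {
  "deltas": [
    [-1,[0,0,0],[0,0,0]],
    [-1,[0,0,0],[0,0,0]],
    [-1,[0,0,0],[0,0,0]],
    [-1,[0,0,0],[0,0,0]],
    [-1,[0,0,0],[0,0,0]],
    [-1,[0,0,0],[0,0,0]],
    [-1,[0,0,0],[0,0,0]],
    [-1,[0,0,0],[0,0,0]]
  ],
  "newtons": 40
}}

```text
clock: 15.6
tool_pos: [0.5786, -0.2586, 0.025]
eef_rot: [-0.499, 0.501, -0.5, -0.499]
wrist_force: [-0.7, -0.2, 5.9]
gripper_width: 0.0631
```

{"method": "apply_moves", "body": {
  "deltas": [
    [-1,[-0.2,0,0],[0,0,0]],
    [-1,[-0.5,0,0],[0,0,0]],
    [-1,[-1,0,0],[0,0,0]],
    [-1,[-1,0,0],[0,0,0]],
    [-1,[-1,0,0],[0,0,0]],
    [-1,[-1,0,0],[0,0,0]],
    [-1,[-1,0,0],[0,0,0]]
  ],
  "newtons": 55
}}

```text
clock: 16.18
tool_pos: [0.5771, -0.2576, 0.123]
eef_rot: [0.499, -0.5, 0.5, 0.501]
wrist_force: [-1.6, -0.1, -0.7]
gripper_width: 0.0631
```

```bash
python3 - <<'E'
from h import *
im,d,P=cloud('wrist');im,d,P=cloud('wrist'); t=inhand(P,d); print(np.percentile(t,[1,50,99],axis=0).round(4))
E
```

```text
n 6918 top x at centre -0.0006 slopes y,z deg [-0.02 -0.26] yc from lo/hi edge 0.0019 -0.0001 w 0.0628 F [ 1.   0.1 -0.7]
[[-0.0025 -0.0274 -0.028 ]
 [-0.0005  0.0024 -0.001 ]
 [ 0.0012  0.0304  0.0271]]
```

{"method": "apply_moves", "body": {
  "deltas": [
    [-1,[-0.4,0.1,0.2],[0,0,0]],
    [-1,[-0.8,0.3,0.5],[0,0,0]],
    [-1,[-1,0.4,0.8],[0,0,0]],
    [-1,[-1,0.4,1],[0,0,0]],
    [-1,[-1,0.4,1],[0,0,0]],
    [-1,[-1,0.4,1],[0,0,0]]
  ]
}}

```text
clock: 16.78
tool_pos: [0.5368, -0.1566, 0.2223]
eef_rot: [0.498, -0.5, 0.5, 0.502]
wrist_force: [0.3, -0.8, -0.2]
gripper_width: 0.0626
```

{"method": "apply_moves", "body": {
  "deltas": [
    [-1,[-0.3,0.2,0.4],[0,0,0]],
    [-1,[-0.6,0.5,0.8],[0,0,0]],
    [-1,[-0.6,0.5,1],[0,0,0]],
    [-1,[-0.6,0.5,1],[0,0,0]],
    [-1,[-0.6,0.5,1],[0,0,0]]
  ]
}}

```text
clock: 17.2
tool_pos: [0.4865, -0.0563, 0.2822]
eef_rot: [0.498, -0.501, 0.499, 0.502]
wrist_force: [0.7, 0.0, -0.9]
gripper_width: 0.0631
```

{"method": "apply_moves", "body": {
  "deltas": [
    [-1,[0,0.2,0.4],[0,0,0]],
    [-1,[0,0.5,0.8],[0,0,0]],
    [-1,[0,0.5,1],[0,0,0]],
    [-1,[0,0.5,1],[0,0,0]],
    [-1,[0,0.5,1],[0,0,0]]
  ]
}}

```text
clock: 17.62
tool_pos: [0.4363, 0.0428, 0.2807]
eef_rot: [0.496, -0.501, 0.5, 0.502]
wrist_force: [1.0, -0.4, 0.1]
gripper_width: 0.063
```

{"method": "apply_moves", "body": {
  "deltas": [
    [-1,[-0.1,0,0.3],[0,0,-0.015]],
    [-1,[-0.1,0,0.6],[0.005,0,-0.03]],
    [-1,[-0.1,-0.1,1],[0.0121,0.0032,-0.05]],
    [-1,[-0.05,-0.3,1],[0.0121,0.0032,-0.07]],
    [-1,[0,-0.33,1],[0.0121,0.0032,-0.0834]],
    [-1,[0,-0.33,1],[0.0121,0.0032,-0.0834]],
    [-1,[0,-0.33,1],[0.0121,0.0032,-0.0834]],
    [-1,[0,-0.33,1],[0.0121,0.0032,-0.0834]]
  ]
}}

```text
clock: 18.28
tool_pos: [0.4711, 0.1422, 0.2816]
eef_rot: [0.623, -0.599, 0.377, 0.332]
wrist_force: [1.2, 0.2, 0.8]
gripper_width: 0.0627
```

```bash
python3 - <<'E'
from h import *
st(); go(*tgt(.045,m=MM,cy=.0011))
E
```

```text
lid nominal in mouth mm [ 22.31 -21.96 115.54] F mouth [1.4 0.3 0.1] Tq mouth [-0.03  0.26  0.01] w 0.0627 t 18.2833
shift/100mm [0.    0.223 0.22 ] turn/360 [ 0.0001 -0.0005 -0.0005]
shift/100mm [0.705 0.223 0.222] turn/360 [ 0.0001 -0.0005 -0.0005]
```

{"method": "apply_moves", "body": {
  "deltas": [
    [-1,[0,0.223,0.22],[0,-0.0005,-0.0005]],
    [-1,[0.2,0.223,0.22],[0,-0.0005,-0.0005]],
    [-1,[0.5,0.223,0.22],[0,-0.0005,-0.0005]],
    [-1,[0.65,0.223,0.22],[0,-0.0005,-0.0005]],
    [-1,[0.65,0.223,0.22],[0,-0.0005,-0.0005]],
    [-1,[0.65,0.223,0.22],[0,-0.0005,-0.0005]]
  ]
}}

```text
clock: 18.78
tool_pos: [0.4884, 0.1622, 0.2149]
eef_rot: [0.625, -0.599, 0.376, 0.331]
wrist_force: [-0.4, 1.4, 0.1]
gripper_width: 0.0627
```

```bash
python3 - <<'E'
from h import *
im,d,P=cloud('wrist');im,d,P=cloud('wrist'); t=inhand(P,d); st(); go(*tgt(.02,m=MM,cy=.0011))
E
```

```text
n 6904 top x at centre -0.0001 slopes y,z deg [-0.05 -0.24] yc from lo/hi edge 0.0019 -0.0005 w 0.0627 F [-0.9  1.2 -1. ]
lid nominal in mouth mm [ 2.76 -0.26 51.16] F mouth [-1.3  1.1 -0.3] Tq mouth [ 0.03  0.23 -0.04] w 0.0627 t 18.8833
shift/100mm [-0.     0.028  0.003] turn/360 [-0.0002  0.      0.0004]
shift/100mm [0.312 0.03  0.003] turn/360 [-0.0002  0.      0.0004]
```

{"method": "apply_moves", "body": {
  "deltas": [
    [-1,[0.05,0.03,0.003],[0,0,0.0004]],
    [-1,[0.1,0.03,0.003],[0,0,0.0004]],
    [-1,[0.1,0.03,0.003],[0,0,0.0004]],
    [-1,[0.1,0.03,0.003],[0,0,0.0004]]
  ]
}}

```text
clock: 19.22
tool_pos: [0.4902, 0.1628, 0.206]
eef_rot: [0.625, -0.599, 0.375, 0.331]
wrist_force: [0.1, 0.1, 0.2]
gripper_width: 0.0633
```

{"method": "apply_moves", "body": {
  "deltas": [
    [-1,[0.08,0,0],[0,0,0]],
    [-1,[0.16,0,0],[0,0,0]],
    [-1,[0.2,0,0],[0,0,0]],
    [-1,[0.2,0,0],[0,0,0]],
    [-1,[0.2,0,0],[0,0,0]]
  ]
}}

```text
clock: 19.63
tool_pos: [0.5, 0.162, 0.1879]
eef_rot: [0.625, -0.599, 0.376, 0.332]
wrist_force: [0.3, -0.6, -1.0]
gripper_width: 0.0627
```

```bash
python3 -c "from h import *; st()"
```

```text
lid nominal in mouth mm [-0.78 -0.15 20.67] F mouth [-0.2 -0.5 -1. ] Tq mouth [0.02 0.22 0.  ] w 0.0627 t 19.6333
shift/100mm [-0.    -0.008  0.002] turn/360 [-0.0002 -0.0001 -0.0002]
```

{"method": "apply_moves", "body": {
  "deltas": [
    [-1,[0.03,-0.005,0.001],[0,0,0]],
    [-1,[0.06,-0.005,0.001],[0,0,0]],
    [-1,[0.09,-0.005,0.001],[0,0,0]],
    [-1,[0.12,-0.005,0.001],[0,0,0]],
    [-1,[0.12,-0.005,0.001],[0,0,0]]
  ]
}}

```text
clock: 20.05
tool_pos: [0.5071, 0.1619, 0.178]
eef_rot: [0.625, -0.599, 0.375, 0.331]
wrist_force: [0.4, 0.2, 0.1]
gripper_width: 0.063
```

```bash
python3 -c "from h import *; st()"
```

```text
lid nominal in mouth mm [0.44 0.27 8.54] F mouth [ 0.4  0.2 -0.1] Tq mouth [ 0.14  0.11 -0.06] w 0.063 t 20.05
shift/100mm [-0.     0.004 -0.003] turn/360 [-0.0002  0.0001 -0.    ]
```

{"method": "apply_moves", "body": {
  "deltas": [
    [-1,[0.03,0,0],[0,0,0]],
    [-1,[0.06,0,0],[0,0,0]],
    [-1,[0.09,0,0],[0,0,0]],
    [-1,[0.1,0,0],[0,0,0]],
    [-1,[0.1,0,0],[0,0,0]]
  ]
}}

```text
clock: 20.47
tool_pos: [0.5122, 0.1615, 0.1696]
eef_rot: [0.625, -0.599, 0.375, 0.331]
wrist_force: [-3.9, 0.0, 5.5]
gripper_width: 0.0633
```

```bash
python3 -c "
from h import *; st()
im,d,P=cloud('wrist'); inhand(P,d); st()"
```

```text
lid nominal in mouth mm [ 0.61  0.3  -1.3 ] F mouth [-0.6 -0.3  6.7] Tq mouth [-0.01  0.4   0.03] w 0.0633 t 20.4667
shift/100mm [ 0.     0.006 -0.003] turn/360 [-0.0002  0.0001  0.0001]
n 7257 top x at centre -0.0006 slopes y,z deg [-0.04 -0.21] yc from lo/hi edge -0.0004 0.0038 w 0.0626 F [-4.5  0.1  4.2]
lid nominal in mouth mm [ 0.57  0.29 -1.31] F mouth [-1.8 -0.2  5.9] Tq mouth [-0.1   0.37  0.02] w 0.0626 t 20.5167
shift/100mm [ 0.     0.006 -0.003] turn/360 [-0.0002  0.0001  0.0001]
```

Force builds as expected and the lid has not slipped. I'll press on to about 11 mm below the mouth.

{"method": "apply_moves", "body": {
  "deltas": [
    [-1,[0.03,0.004,-0.002],[0,0,0]],
    [-1,[0.06,0.004,-0.002],[0,0,0]],
    [-1,[0.08,0.004,-0.002],[0,0,0]],
    [-1,[0.08,0.004,-0.002],[0,0,0]]
  ]
}}

```text
clock: 20.85
tool_pos: [0.5161, 0.1612, 0.1627]
eef_rot: [0.625, -0.599, 0.375, 0.331]
wrist_force: [-3.6, 0.8, 4.8]
gripper_width: 0.0632
```

{"method": "apply_moves", "body": {
  "deltas": [
    [-1,[0.03,0,0],[0,0,0]],
    [-1,[0.06,0,0],[0,0,0]],
    [-1,[0.1,0,0],[0,0,0]],
    [-1,[0.1,0,0],[0,0,0]],
    [-1,[0.1,0,0],[0,0,0]]
  ]
}}

```text
clock: 21.27
tool_pos: [0.5211, 0.1609, 0.1541]
eef_rot: [0.625, -0.599, 0.375, 0.331]
wrist_force: [-3.5, 0.9, 5.0]
gripper_width: 0.063
```

```bash
python3 -c "
from h import *; st()
im,d,P=cloud('wrist'); inhand(P,d); save('pics/w9.png',cv2.resize(im[60:300,100:420],None,fx=2,fy=2))"
```

```text
lid nominal in mouth mm [  0.58   0.3  -19.18] F mouth [-0.6  0.6  6.1] Tq mouth [-0.02  0.4  -0.  ] w 0.063 t 21.2667
shift/100mm [ 0.     0.006 -0.003] turn/360 [-0.0002  0.0001  0.0002]
n 6902 top x at centre -0.0006 slopes y,z deg [ 0.05 -0.18] yc from lo/hi edge 0.0017 -0.0004 w 0.0628 F [-4.1  1.   4.5]
```

View pics/w9.png

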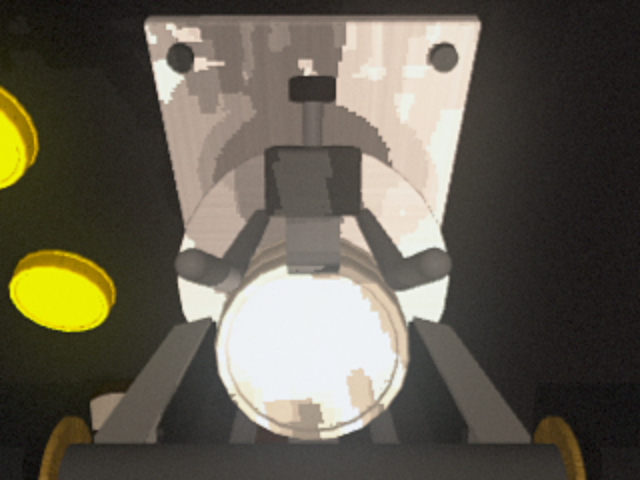

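The front latch is out over the second lid, just as with the first. I'll ease up, release and back out.

{"method": "apply_moves", "body": {
  "deltas": [
    [-1,[-0.03,0,0],[0,0,0]],
    [-1,[-0.07,0,0],[0,0,0]],
    [-1,[-0.1,0,0],[0,0,0]],
    [-1,[-0.1,0,0],[0,0,0]],
    [-1,[-0.1,0,0],[0,0,0]]
  ]
}}

```text
clock: 21.73
tool_pos: [0.5157, 0.1612, 0.1633]
eef_rot: [0.626, -0.599, 0.375, 0.331]
wrist_force: [-4.7, 0.6, 6.3]
gripper_width: 0.0629
```

{"method": "apply_moves", "body": {
  "deltas": [
    [1,[0,0,0],[0,0,0]],
    [1,[0,0,0],[0,0,0]],
    [1,[0,0,0],[0,0,0]],
    [1,[0,0,0],[0,0,0]],
    [1,[0,0,0],[0,0,0]],
    [1,[0,0,0],[0,0,0]]
  ]
}}

```text
clock: 22.23
tool_pos: [0.5157, 0.1612, 0.1631]
eef_rot: [0.625, -0.599, 0.375, 0.331]
wrist_force: [0.5, 0.0, -0.1]
gripper_width: 0.0938
```

{"method": "apply_moves", "body": {
  "deltas": [
    [1,[-0.2,0,0],[0,0,0]],
    [1,[-0.5,0,0],[0,0,0]],
    [1,[-1,0,0],[0,0,0]],
    [1,[-1,0,0],[0,0,0]],
    [1,[-1,0,0],[0,0,0]],
    [1,[-1,0,0],[0,0,0]],
    [1,[-1,0,0],[0,0,0]]
  ]
}}

```text
clock: 22.82
tool_pos: [0.4653, 0.1644, 0.2479]
eef_rot: [0.625, -0.599, 0.376, 0.332]
wrist_force: [-0.2, 0.3, 0.1]
gripper_width: 0.0938
```

```bash
python3 - <<'E'
from h import *
st(); im,d,P=cloud('wrist'); im,d,P=cloud('wrist'); chk(P,d); a=cv2.resize(im[110:350,100:420],(480,360))
for n in ('top','scene'):
    im,d,P=cloud(n); chk(P,d)
    o=np.load(n+'.npz'); 
    k=(o['P'][...,0]>.55)&(o['P'][...,2]>.03)&(np.abs(o['P'][...,1])<.3)&(P[...,2]>.03); print(n,'bystander px depth change',np.percentile(np.abs(d-o['d'])[k],[50,95]).round(4))
b=cv2.resize(im[150:340,110:370],(480,351))
save('pics/w10.png',np.hstack([a[:351,80:400],b]))
E
```

```text
lid nominal in mouth mm [-0.93 -0.21 90.04] F mouth [-0.2  0.3  0.2] Tq mouth [-0.02  0.24  0.05] w 0.0938 t 22.8167
shift/100mm [-0.    -0.009  0.002] turn/360 [-0.0002 -0.     -0.0002]
top in mouth frame: z0 mm -1.23 slope x,y deg [-0.04  0.12] n 2040 2040
x extent [-0.0271  0.0286]
top in mouth frame: z0 mm 0.18 slope x,y deg [-0.35 -0.3 ] n 469 476
x extent [-0.0292  0.0282]
top bystander px depth change [0.0014 0.0047]
top in mouth frame: z0 mm -1.98 slope x,y deg [-0.24 -0.22] n 117 117
x extent [-0.0287  0.0322]
scene bystander px depth change [0.0014 0.0045]
```

View pics/w10.png

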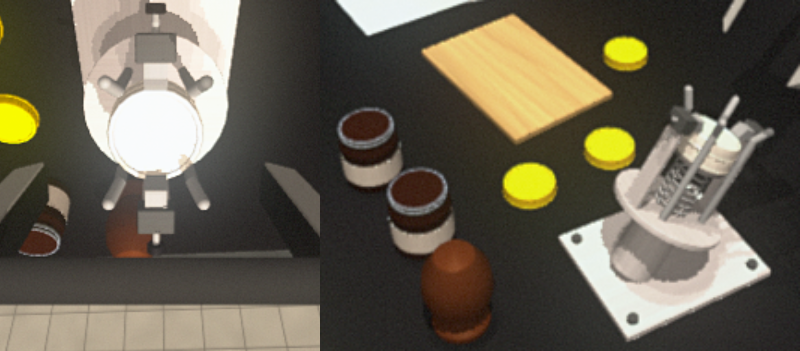

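Both lids are stacked in the magazine at (710,145), with both latches over the rim and the top face at the same level as after the first lid. The board is empty, and the jars, egg and yellow lids stand as before. The robot is clear, so I'm handing in.

```bash
python3 -c "
from h import *; env.close_job()"
```

```text
the job is handed in; nothing more can be done
```

Both white lids from the wooden board are in the feeder magazine, closed side up. I pressed each about 11 mm below the mouth, eased it back up under the latches and released it. The job was handed in at about 23 s on the robot clock, with the gripper open and about 100 mm clear of the feeder.

**Last checks:**
- **Seating:** the wrist view shows both latch noses out over the top lid's rim. The lid's top face is square to within 0.4° and at the same height as after the first lid. The side view shows the lids in the magazine and the board empty.
- **Bystanders:** the jars, egg and yellow lids look unmoved. Depth at the jars and egg changed by about 1.4 mm (median), about camera noise.

**What disagreed:**
- **Press force:** it read only 6–8 N along the axis, below the stated 10–18 N. It was also about the same for both lids, though the second should have been roughly 1 N higher.
- **Height:** the cameras put the top face between +0.2 and −2.0 mm from the mouth point, within their calibration error.
- **Rear latch:** it was hidden while pressing, so I could confirm it only after backing out.

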